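Click the tea strainer onto the strainer arm

TASK

Take the tea strainer by its bamboo grip off the sloping drying stand and push it straight down onto the seat of the strainer arm, over the two orange snap hooks, until both sides have clicked and the plate lies flat on the seat, then let go. Leave all the other tea things standing where they are.

Things in the scene. Friction and masses are not known exactly. Their poses are not given: they have to be found in the camera images.
- strainer_grip (a point): Loose steel tea strainer, 90 g. This point is in its upright bamboo grip: 14 mm thick (x), 28 mm long (y), 40 mm high above the plate, flat faces to +x and -x; the point is 14 mm below the grip's top, 26 mm above the plate's top, 32 mm above the plate's underside. z points out of the plate along the grip. At the start z leans 35 deg from vertical. Alike after a half turn about z.
- strainer: The same strainer's plate: 46 mm (x) by 116 mm (y), 6 mm thick; origin at the centre of its underside, axes as the grip's. A mesh bowl 42 mm across hangs 24 mm below. Near each end a window 22 mm (x) wide runs from y = 36 to 50 mm from the centre, then an end bar from 50 to 58 mm.
- stand_rest (a point): Fixed bamboo drying stand, foot 110 x 140 mm. Two rails at its y = +-50 mm slope 35 deg, rising towards +x; an 8 mm lip at their low end stops the strainer. This point is midway between the rails' top faces, 75 mm above the table, z vertical. The strainer's plate rests centred here, its y along the stand's y, its z leaning 35 deg to the stand's -x; the bowl hangs between the rails.
- seat (a point): Centre of the flat level top of the strainer arm's fixed seat: an open dark steel frame 68 x 124 mm, 90 mm above the table, z up. It stands on a marble board 130 (x) x 160 (y) mm; its post is lower than the seat. The strainer's plate lies flat on it, y along the seat's y, either way round, bowl in the opening. Seated play: +-4 mm in x, +-1.5 mm in y.
- hook_a_tip (a point): Barb of the orange snap hook at the seat's +y (point 20 mm above the seat). The hook is 14 mm wide (x); shank 44.5 to 48.5 mm from the seat centre, barb pointing outward to 53 mm, its flat underside 8 mm and its sloping top's end 22 mm above the seat. It passes up through a window; the end bar bends it inward and it springs back 2 mm above the seat. Both together take 6 to 10 N.
- hook_b_tip (a point): The same for the snap hook at the seat's -y. The sloping tops catch a plate up to 4 mm off in y.
- hook_a (a joint): Spring hinge of the snap hook at the seat's +y, rad: 0 = upright (free, or clicked over the plate), grows as it is bent inward; about 0.06 to 0.1 as the bar passes the barb.
- hook_b (a joint): The same for the snap hook at the seat's -y.
- teapot: Celadon teapot, 116 mm across, 108 mm high, spout and handle along y, standing on the tray. Origin: centre of its underside. Bystander.
- pitcher: Glass pitcher, 72 mm across, 90 mm high, handle at its +y, on the tray. Origin: centre of its underside. Bystander.
- cup_tray: Black cup, 60 mm across, 45 mm high, on the tray. Origin: centre of its underside. Bystander.
- cup_table: Black cup, 60 mm across, 45 mm high, on the table between the stand and the strainer arm. Origin: centre of its underside. Bystander.
- tong: Bamboo tong, 185 mm long (y), 20 mm wide, 12 mm high, lying on the table near the robot. Origin: centre of its underside. Bystander.
- caddy: Blue ceramic tea jar with a wooden lid, 72 mm across, 100 mm high, on the table at the robot's right. Origin: centre of its underside. Bystander.
- tea_pet: Small brown clay figure, 56 mm across, 56 mm high, on the table at the robot's left. Origin: centre of its underside. Bystander.
- tray: Fixed white ceramic tea tray, 160 mm (x) by 460 mm (y), rim 18 mm high, beyond the work area. Origin: centre of its underside.
There are look-alikes about, which are no part of the job. Leave any turquoise or yellow look-alike of the strainer alone.

How it is judged:
By the outcome, as a careful person would: the job done as asked, in the order asked, and still so for the second after the job is handed in, with the robot touching nothing.
It also fails if it takes over 42 s, if anything falls off the work surface, if the arm or the gripper's body presses on something with over 40 N, if the wrist force passes 120 N, or if a joint passes its speed limit or range.

ROBOT

A 6-joint arm with a two-finger parallel gripper is mounted at the origin on the work surface. World frame = base frame: x ahead of the robot, y to its left, z up, the work surface at z = 0. Lengths are in m, angles in rad, forces in N, time in s.
With the tool pointing down it reaches from about 0.325 to 0.9 m from the base axis. Payload 3.5 kg.
Tool frame: the origin (TCP) lies between the finger pads; the fingertips stand 19 mm ahead of it and the grasp point (between the pads) is the TCP; z points along the fingers, y is the line along which they close (so a half turn about z gives the same grasp; the last joint's range is limited). The gripper opens to 85 mm and grips with 20 to 120 N. Pads are 22 mm wide; open, the fingers measure 114 mm over their backs; the gripper's body (76 mm by 85 mm) begins 54 mm behind the grasp point. The pads swing forward as they close: fully open they stand 13 mm farther back than shut.
Start: joints at [-1.242, 0.276, -0.026, 1.268, 0, 1.467], TCP at [0.262, -0.568, 0.25] pointing down, gripper open.
Joint ranges: [-3.12, 3.12], [-0.85, 1.88], [-1.08, 1.24], [-1.95, 2.15], [-1.57, 1.53], [-3.14, 3.14]. Speed limits (rad/s): [2.57, 2.57, 3.14, 3.14, 3.14, 3.14].

INTERFACE

Orientations are given as a rotation vector (axis times angle).
In Python, from plant import get_state, read_camera, calibration, close_job gives the robot as it stands.
- The arm moves only by the tool arm_command, never from a script. Its argument "plan" is one flat list of numbers, 4 for each row, row after row: the shift along the tool's x, y, z in m, then the turn about the tool's z in degrees. In form: [x, y, z, twist, x, y, z, twist, ...]. A call has 1 to 12 rows; each row is the pose to reach, as a shift and turn from the pose commanded when the call began, along the tool's axes at that moment; what a row does not reach only later rows make up. A row lasts 1/12 s, in which the tool goes at most 41.7 mm and 7.16 degrees, less where a joint would pass 70% of its speed; a pose out of reach is approached as far as the arm can. A call with a gripper value outside its range is refused whole. "fingers" is the opening, from -1 (shut) to 1 (fully open), set as the call begins (left out, the last holds). The fingers move at their own pace and stop on an object; "squeeze" is the grip in N (left out, the last holds). Time passes only in rows, so rows that repeat a pose let the fingers close. It gives the time, the measured TCP pose, the force, the opening and the grip force at its end, in the units of the state.
- get_state(): the state, without advancing time (a new reading comes with each control period).
- read_camera(name): name is "scene" or "top" or "wrist"; returns the picture (384x512x3 uint8, blue, green, red); there is no depth.
- calibration(name): a dict with "vfov" (degrees; the focal length in pixels is half the picture's height over the tangent of half this angle, whatever the lens; pixels are square), "cx", "cy" (the principal point, pixels), "R" (3x3) and "t" (3): a world point X has camera coordinates R X + t; the wrist camera has in their place "mount" (4x4, takes a point from camera to tool coordinates, whose origin is the TCP and whose axes are the flange's). Camera axes: x right, y down, z forward; pixel columns grow to the right and rows downward; lengths in m; the calibration is good to about 2 mm. A picture is of the moment at which its call begins: read the wrist's pose just before it. calibration takes no time and is no camera call.
- close_job(): hands the job in; it is judged then, once.
The state is a dict: "time": time; "joints": joint angles; "joint_vel": joint speeds; "tau": joint torques, N m; "position": TCP position; "tool_rot": TCP orientation; "contact_force": force on the tool from outside, world axes, zero at the start; "torque": the same for the moment, N m; "opening": finger opening in m; "grip_force": force on a finger pad.
Only numpy, scipy, OpenCV 4.12 (cv2) and the standard library are available. Lean on these libraries where they do the work, as an engineer would, in place of code of your own. Each camera call takes 0.05 s, during which the arm holds its last target. There are 200 camera calls.

## Working session

There is one attempt and no reset: what is moved stays moved. The work goes in short steps, Python scripts to look and compute and a tool call to move; the robot and the scene stay as the last step left them, time stands still between calls to the robot, and variables do not carry over. Pictures are saved under pics/ and viewed, at most 14 in all, crops included, and the job is handed in when it is done.

Besides the shell and the picture viewer there is one more tool, called after ">>>" as name(argument=value, ...) on one line, values as JSON. arm_command: Moves the arm, as the interface text tells. Its arguments: {"type":"object","properties":{"plan":{"type":"array"},"fingers":{"type":"number"},"squeeze":{"type":"number"}},"required":["plan"]}

```bash
ls; mkdir -p pics; python3 - <<'E'
from plant import *
import cv2
print(get_state())
for n in("scene","top"):
    cv2.imwrite(f"pics/{n}0.png",read_camera(n))
for n in("scene","top","wrist"): print(n,calibration(n))
E
```

```text
pics
{'time': 0.0, 'joints': array([-1.24238326e+00,  2.77153313e-01, -2.78951126e-02,  1.26804461e+00,
       -1.49520231e-05,  1.46737618e+00]), 'joint_vel': array([-0.00203374,  0.00065925,  0.00017157, -0.00034483,  0.002639  ,
       -0.00050242]), 'tau': array([ 3.46787247e-04, -4.45510089e+01,  2.95200437e+01,  1.63929211e-02,
        8.54739324e-05,  3.70028488e-06]), 'position': array([ 0.26131511, -0.56691432,  0.24914038]), 'tool_rot': array([-3.06641863e+00, -6.72575182e-01,  4.28020308e-04]), 'contact_force': array([-1.02457109,  0.13504094, -0.13892585]), 'torque': array([-0.00854317, -0.00592724,  0.00204976]), 'grip_force': 0.0, 'opening': 0.08554663284882182}
scene {'vfov': 51.063301912660314, 'cx': 249.12508512008694, 'cy': 188.073390123196, 'R': array([[-0.47316564,  0.88090052, -0.01133765],
       [ 0.72647364,  0.3828724 , -0.57065294],
       [-0.4983476 , -0.27824987, -0.82111308]]), 't': array([ 0.26682752, -0.35536996,  1.63304452])}
top {'vfov': 55.50905378129333, 'cx': 253.7497366179484, 'cy': 197.41471150981997, 'R': array([[ 0.01001422, -0.99976229,  0.01936706],
       [-0.99045226, -0.01258032, -0.13728094],
       [ 0.13749195, -0.01780739, -0.9903428 ]]), 't': array([-0.00663571,  0.59706881,  1.11885826])}
wrist {'vfov': 68.33951725494875, 'cx': 252.17707645762118, 'cy': 191.09689150653932, 'mount': array([[ 9.67264661e-04, -9.45678906e-01, -3.25100708e-01,
         8.42832101e-02],
       [ 9.99999399e-01,  1.08250152e-03, -1.73591674e-04,
        -2.08535078e-04],
       [ 5.16083996e-04, -3.25100345e-01,  9.45679385e-01,
        -1.22963271e-01],
       [ 0.00000000e+00,  0.00000000e+00,  0.00000000e+00,
         1.00000000e+00]])}
```

View pics/scene0.png

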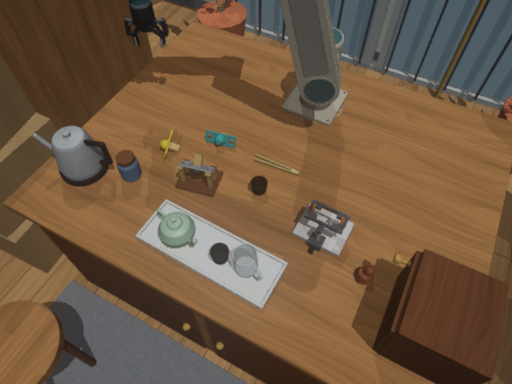

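View pics/top0.png

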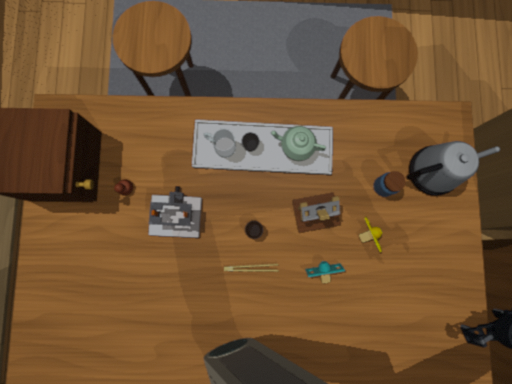

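Scene and top views: the steel strainer sits on the brown stand, top image around (318,212). The strainer arm with orange hooks on the marble board is around (176,215). The look-alikes are at (325,271) (turquoise) and (372,235) (yellow).

```bash
cat > h.py <<'E'
import numpy as np, cv2
from plant import *
from scipy.spatial.transform import Rotation as Ro
def cam(n,st=None):
    c=calibration(n); f=192/np.tan(np.radians(c["vfov"]/2))
    if n!="wrist": R=np.array(c["R"]);return f,c["cx"],c["cy"],R,np.array(c["t"])
    T=np.eye(4);T[:3,:3]=Ro.from_rotvec(st["tool_rot"]).as_matrix();T[:3,3]=st["position"]
    M=np.linalg.inv(T@np.array(c["mount"])); return f,c["cx"],c["cy"],M[:3,:3],M[:3,3]
def ray(C,u,v):
    f,cx,cy,R,t=C; d=R.T@np.array([(u-cx)/f,(v-cy)/f,1]); return -R.T@t,d
def onz(C,u,v,z):
    o,d=ray(C,u,v); return o+d*(z-o[2])/d[2]
def proj(C,X):
    f,cx,cy,R,t=C; p=R@np.array(X)+t; return np.array([cx+f*p[0]/p[2],cy+f*p[1]/p[2]])
def meet(*rays):
    A=0;b=0
    for o,d in rays:
        d=d/np.linalg.norm(d);P=np.eye(3)-np.outer(d,d);A=A+P;b=b+P@o
    return np.linalg.solve(A,b)
E
python3 - <<'E'
from h import *
t=cv2.imread("pics/top0.png");s=cv2.imread("pics/scene0.png")
z=lambda a:cv2.resize(a,None,fx=5,fy=5,interpolation=cv2.INTER_CUBIC)
a=np.vstack([np.hstack([z(t[185:240,285:355]),z(t[180:235,140:210])]),np.hstack([z(s[145:200,165:235]),z(s[195:250,290:360])])])
print(a.shape);cv2.imwrite("pics/crop1.png",a)
T=cam("top")
for u,v,h in[(318,212,.08),(176,215,.09),(254,230,.045)]:print(onz(T,u,v,h))
E
```

```text
(550, 700, 3)
[ 0.54908549 -0.19661868  0.08      ]
[0.53389213 0.23468964 0.09      ]
[ 0.493617   -0.00160482  0.045     ]
```

View pics/crop1.png

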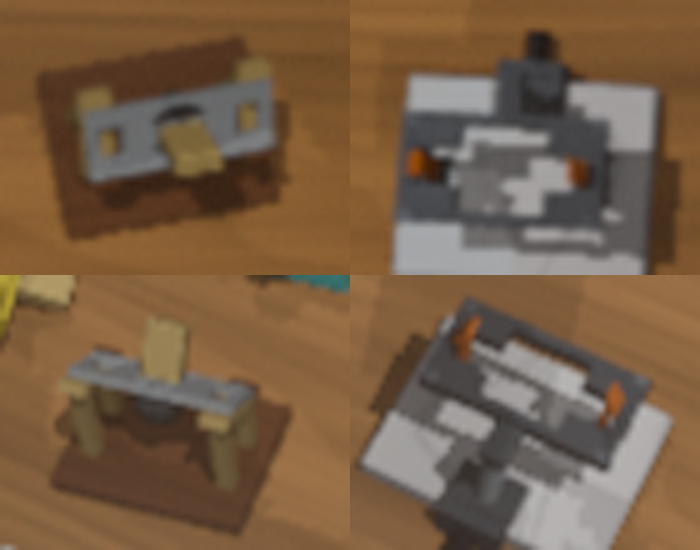

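Crop: the strainer's plate edge on the stand slopes about 11° in the image and the grip leans toward the robot. The hooks are at crop pixels (418,163) and (578,170). I'll move the wrist camera there for finer measurements.

```bash
cat >> h.py <<'E'
def tool():
    s=get_state(); R=Ro.from_rotvec(s["tool_rot"]).as_matrix(); return s,R
def goto(target,yaw_y=None):
    "print shift in tool axes, and twist to bring tool y to direction yaw_y (deg, mod 180)"
    s,R=tool(); d=R.T@(np.array(target)-s["position"]); print("t",s["time"],"pos",s["position"].round(4),"shift mm",(d*1000).round(1))
    a=np.degrees(np.arctan2(R[1,1],R[0,1])); print("tool y yaw",a.round(2),"j6",s["joints"][5].round(3),"tilt",R[:,2].round(4))
    if yaw_y is not None: print("twist",((-(yaw_y-a)+90)%180-90).round(2))
E
python3 - <<'E'
from h import *
s,R=tool();print(R.round(3))
goto([.46,-.2,.27],10)
T=cam("top");S=cam("scene")
# grip top centre: top crop (193,150)->; scene crop (165,322+..)
for (a,b) in [(((285+198/5),(185+163/5)),((165+166/5),(145+(345-275)/5)))]:
    X=meet(ray(T,*a),ray(S,*b));print(X,proj(T,X)-a)
for a,b in [((140+415/5,180+163/5),(290+(470-350)/5,195+(335-275)/5)),((140+415/5,180+163/5),(290+(614-350)/5,195+(400-275)/5)),((140+577/5,180+170/5),(290+(470-350)/5,195+(335-275)/5))]:
    X=meet(ray(T,*a),ray(S,*b));print(X,proj(T,X)-a)
E
```

```text
[[ 0.908  0.419 -0.001]
 [ 0.419 -0.908  0.002]
 [ 0.    -0.002 -1.   ]]
t 0.1 pos [ 0.2614 -0.567   0.2493] shift mm [ 334.  -250.2  -20.2]
tool y yaw -65.26 j6 1.467 tilt [-7.0e-04  1.9e-03 -1.0e+00]
twist -75.26
[ 0.53110052 -0.21431561  0.08260415] [-0.57389298  0.25269372]
[0.53001558 0.15071883 0.06396653] [-18.11862475   4.72744944]
[0.53025983 0.19930951 0.05643688] [-33.53226444   4.66909269]
[0.52537766 0.09987295 0.0609535 ] [-33.98291978   5.09510949]
```

>>> arm_command(plan=[0.037,-0.0157,0,-7,0.074,-0.0314,0,-14,0.111,-0.0471,0,-21,0.148,-0.0628,0,-28,0.185,-0.0785,0,-35,0.222,-0.0942,0,-42,0.259,-0.11,0,-49,0.296,-0.1256,0,-56,0.333,-0.1413,0,-63,0.369,-0.157,0,-70,0.369,-0.157,0,-75,0.369,-0.157,0,-75])

```text
time: 1.1
position: [0.532, -0.2684, 0.2497]
tool_rot: [-2.017, -2.407, 0.0]
contact_force: [0.8, 0.3, -0.4]
opening: 0.0854
grip_force: 0.0
```

```bash
python3 - <<'E'
from h import *
goto([.53,-.27,.25],10)
s=get_state();im=read_camera("wrist");cv2.imwrite("pics/w1.png",im);np.save("w1.npy",np.r_[s["position"],s["tool_rot"]])
E
```

```text
t 1.1 pos [ 0.532  -0.2684  0.2497] shift mm [-1.2 -2.2 -0.3]
tool y yaw 10.06 j6 0.82 tilt [-1.e-03  5.e-04 -1.e+00]
twist 0.06
```

View pics/w1.png

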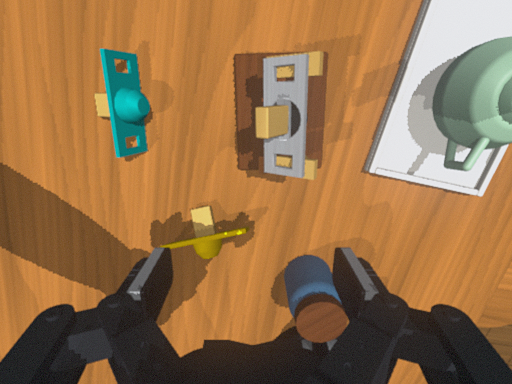

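Wrist view: the strainer's plate has corners at about (264,58), (308,55), (306,178) and (264,174), with the grip's top near (267,121). The fingers are in the lower part, clear of it.

```bash
python3 - <<'E'
from h import *
im=cv2.imread("pics/w1.png");a=np.load("w1.npy");C=cam("wrist",dict(position=a[:3],tool_rot=a[3:]))
hsv=cv2.cvtColor(im,cv2.COLOR_BGR2HSV)
m=((hsv[...,1]<50)&(hsv[...,2]>90)).astype(np.uint8);m[:, :235]=0;m[:,330:]=0;m[200:]=0;m[:40]=0
cs,_=cv2.findContours(m,cv2.RETR_EXTERNAL,cv2.CHAIN_APPROX_NONE);c=max(cs,key=cv2.contourArea)
h=cv2.convexHull(c);p=cv2.approxPolyDP(h,5,True)[:,0];print(p.tolist(),cv2.contourArea(h))
for q in p:
    z=.0667 if q[0]<286 else .0931
    print(q,onz(C,q[0],q[1],z).round(4))
g=((hsv[...,0]>15)&(hsv[...,0]<30)&(hsv[...,1]>90)&(hsv[...,2]>150)).astype(np.uint8);g[:,:250]=0;g[:,295:]=0;g[:95]=0;g[145:]=0
cs,_=cv2.findContours(g,cv2.RETR_EXTERNAL,cv2.CHAIN_APPROX_NONE);c=max(cs,key=cv2.contourArea)
print(cv2.boundingRect(c),cv2.approxPolyDP(cv2.convexHull(c),2,True)[:,0].tolist())
E
```

```text
[[306, 54], [303, 175], [265, 172], [263, 59]] 5116.0
[306  54] [ 0.559  -0.1436  0.0931]
[303 175] [ 0.5825 -0.2536  0.0931]
[265 172] [ 0.546  -0.2641  0.0667]
[263  59] [ 0.5222 -0.1514  0.0667]
(256, 105, 32, 34) [[287, 106], [287, 131], [267, 138], [257, 137], [256, 108]]
```

>>> arm_command(plan=[0.03,0.008,0.02,-1,0.06,0.016,0.05,-1.9,0.06,0.016,0.08,-1.9,0.06,0.016,0.1,-1.9,0.06,0.016,0.1,-1.9,0.06,0.016,0.1,-1.9], fingers=0.2)

```text
time: 1.65
position: [0.5349, -0.2092, 0.1492]
tool_rot: [-1.987, -2.429, 0.001]
contact_force: [0.7, 0.0, 0.7]
opening: 0.0513
grip_force: 0.0
```

```bash
python3 - <<'E'
from h import *
goto([.5372,-.2065,.116],12); print(get_state()["opening"])
s=get_state();C=cam("wrist",s);im=read_camera("wrist");cv2.imwrite("pics/w2.png",im)
r=np.array([.5558,-.2025,.075]);ex=np.array([.978,.208,0])
for x,z in((-.0207,.0417),(-.0321,.0337)):print(proj(C,r+ex*x+np.array([0,0,z])))
E
```

```text
t 1.65 pos [ 0.5349 -0.2092  0.1492] shift mm [ 2.1  2.9 33.2]
tool y yaw 11.45 j6 0.886 tilt [-0.0032  0.0015 -1.    ]
twist -0.55
0.05129037769780747
[253.69704088 235.4147551 ]
[235.88184597 229.65201817]
```

View pics/w2.png

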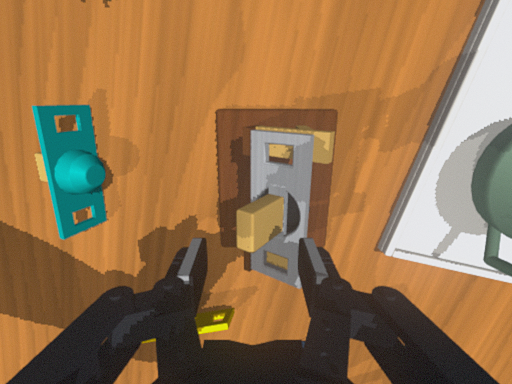

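The grip's top shows its left edge near x=237, as predicted (236), and it lies between the open fingers at (200,250) and (310,250). I'll descend.

>>> arm_command(plan=[0.002,0.003,0.012,-0.5,0.002,0.003,0.024,-0.5,0.002,0.003,0.033,-0.5,0.002,0.003,0.033,-0.5,0.002,0.003,0.033,-0.5])

```text
time: 2.12
position: [0.5384, -0.2059, 0.1163]
tool_rot: [-1.973, -2.442, 0.001]
contact_force: [-0.5, -0.5, -0.0]
opening: 0.0512
grip_force: 0.0
```

>>> arm_command(plan=[0,0,0,0,0,0,0,0,0,0,0,0,0,0,0,0], fingers=-1, squeeze=20)

```text
time: 2.45
position: [0.5353, -0.2072, 0.118]
tool_rot: [-1.973, -2.439, 0.013]
contact_force: [-11.2, -3.1, 9.0]
opening: 0.0219
grip_force: 18.1
```

>>> arm_command(plan=[0,0,-0.001,0,0,0,-0.003,0,0,0,-0.005,0,0,0,-0.006,0,0,0,-0.006,0])

```text
time: 2.87
position: [0.5368, -0.2069, 0.1245]
tool_rot: [-1.974, -2.441, 0.008]
contact_force: [-7.2, -1.3, 6.4]
opening: 0.0191
grip_force: 18.6
```

Opening is shrinking, as planned; continue.

>>> arm_command(plan=[0,0,-0.002,0,0,0,-0.004,0,0,0,-0.006,0,0,0,-0.006,0,0,0,-0.006,0])

```text
time: 3.28
position: [0.5392, -0.2065, 0.1302]
tool_rot: [1.974, 2.443, -0.001]
contact_force: [-5.0, 0.1, 6.9]
opening: 0.017
grip_force: 21.3
```

```bash
python3 - <<'E'
from h import *
cv2.imwrite("pics/w3.png",read_camera("wrist"))
s=get_state();print(s["position"],s["opening"],s["contact_force"],s["grip_force"])
E
```

```text
[ 0.5391911  -0.20654062  0.13016804] 0.01643254507438882 [-4.25287893 -0.72618464  6.8812168 ] 21.420694920234382
```

View pics/w3.png

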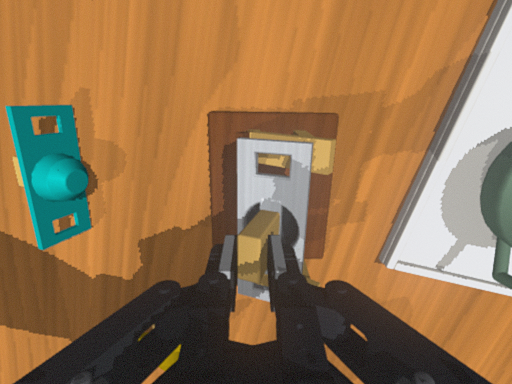

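The plate is now almost level in the view (237–312 wide) and the grip stands between the pads. A little more lift.

>>> arm_command(plan=[0,0,-0.002,0,0,0,-0.004,0,0,0,-0.005,0,0,0,-0.005,0,0,0,-0.005,0,0,0,-0.005,0])

```text
time: 3.83
position: [0.5393, -0.2062, 0.1341]
tool_rot: [1.974, 2.444, 0.0]
contact_force: [-0.5, -0.5, 0.2]
opening: 0.0148
grip_force: 19.2
```

>>> arm_command(plan=[0,0,0,0,0,0,0,0,0,0,0,0,0,0,0,0], squeeze=60)

```text
time: 4.17
position: [0.5391, -0.2062, 0.1343]
tool_rot: [-1.974, -2.444, 0.0]
contact_force: [-0.2, -0.5, 1.5]
opening: 0.0128
grip_force: 56.7
```

>>> arm_command(plan=[0,0,-0.01,0,0,0,-0.02,0,0,0,-0.035,0,0,0,-0.06,0,0,0,-0.09,0,0,0,-0.12,0,0,0,-0.12,0,0,0,-0.12,0])

```text
time: 4.83
position: [0.5409, -0.207, 0.258]
tool_rot: [1.97, 2.439, 0.002]
contact_force: [-0.9, 0.0, -1.5]
opening: 0.0127
grip_force: 56.5
```

```bash
python3 - <<'E'
from h import *
goto([.52,.15,.27],-3);s=get_state();print(s["opening"],s["contact_force"])
w=read_camera("wrist");cv2.imwrite("pics/w4.png",w);sc=read_camera("scene");cv2.imwrite("pics/s4.png",sc)
C=cam("scene");p=proj(C,s["position"]).astype(int);print(p)
c=cv2.resize(sc[max(0,p[1]-20):p[1]+55,max(0,p[0]-50):p[0]+50],(512,384),interpolation=cv2.INTER_CUBIC)
cv2.imwrite("pics/c4.png",cv2.resize(np.hstack([w,c]),(800,300)))
E
```

```text
t 4.8333 pos [ 0.5409 -0.207   0.258 ] shift mm [353.4  54.7 -13.2]
tool y yaw 12.15 j6 0.882 tilt [ 0.006  -0.0029 -1.    ]
twist 15.15
0.012654260100181558 [-0.93959373  0.03929793 -1.5108433 ]
[191 125]
```

View pics/c4.png

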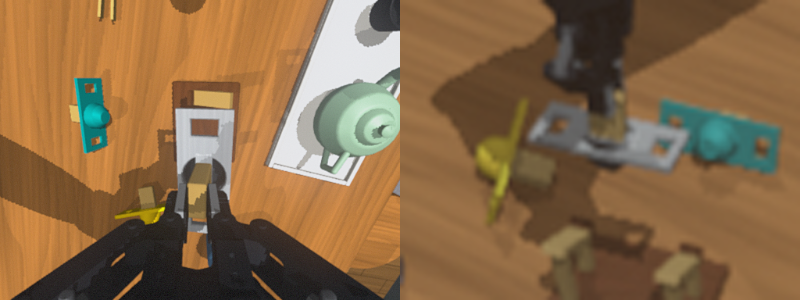

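Held and level: the plate spans about 177–232 in the shrunken wrist view and hangs flat in the scene crop. Next, the view over the seat.

>>> arm_command(plan=[0.015,0.0025,0,1,0.04,0.007,0,3,0.073,0.012,0,5,0.108,0.018,0,7,0.143,0.023,0,9,0.178,0.029,0,11,0.213,0.035,0,12.5,0.248,0.041,0,14,0.28,0.046,0,15,0.305,0.05,0,15,0.32,0.052,0,15,0.323,0.053,0,15])

```text
time: 5.93
position: [0.5212, 0.1231, 0.2524]
tool_rot: [-2.27, -2.167, 0.004]
contact_force: [0.2, -0.3, -0.8]
opening: 0.0121
grip_force: 56.5
```

>>> arm_command(plan=[0.0,0.0,0,0,0,0,0,0,0,0,0,0])

```text
time: 6.18
position: [0.5227, 0.1198, 0.2536]
tool_rot: [-2.277, -2.164, 0.002]
contact_force: [-0.7, -0.2, 0.1]
opening: 0.0123
grip_force: 56.5
```

```bash
python3 - <<'E'
from h import *
goto([.525,.12,.258],-3)
s=get_state();im=read_camera("wrist");cv2.imwrite("pics/w5.png",im);np.save("w5.npy",np.r_[s["position"],s["tool_rot"]])
E
```

```text
t 6.1833 pos [0.5227 0.1198 0.2536] shift mm [ 0.3  2.3 -4.4]
tool y yaw -2.92 j6 1.727 tilt [-1.4e-03 -6.0e-04 -1.0e+00]
twist 0.08
```

View pics/w5.png

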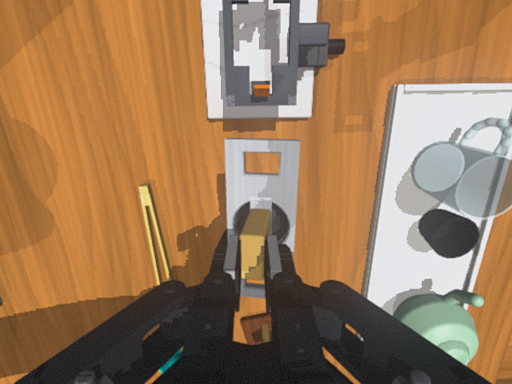

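The seat is at the top of the picture, its near hook at (261,90), the far one out of view. The plate is at columns 225–299, its end at row 139. I'll step 33 mm forward to see both hooks.

>>> arm_command(plan=[0.015,0,0,0,0.033,0,0,0,0.033,0,0,0,0.033,0,0,0,0.033,0,0,0])

```text
time: 6.65
position: [0.5247, 0.1527, 0.2542]
tool_rot: [2.277, 2.164, -0.001]
contact_force: [0.4, 0.4, -0.1]
opening: 0.0126
grip_force: 56.5
```

```bash
python3 - <<'E'
from h import *
goto([.525,.12,.258],-3)
s=get_state();im=read_camera("wrist");cv2.imwrite("pics/w6.png",im);np.save("w6.npy",np.r_[s["position"],s["tool_rot"]])
cv2.imwrite("pics/w6c.png",cv2.resize(im[:200,180:350],None,fx=3,fy=3))
C=cam("wrist",s)
hsv=cv2.cvtColor(im,cv2.COLOR_BGR2HSV);m=((hsv[...,0]<16)&(hsv[...,1]>170)&(hsv[...,2]>110)).astype(np.uint8)[:170,200:310]
n,l,st,ce=cv2.connectedComponentsWithStats(m)
for i in range(1,n):
    if st[i,4]>20: print(st[i]+[200,0,0,0,0],ce[i]+[200,0])
E
```

```text
t 6.65 pos [0.5247 0.1527 0.2542] shift mm [-32.7   2.   -3.7]
tool y yaw -2.91 j6 1.787 tilt [-3.e-04 -6.e-04 -1.e+00]
twist 0.09
[252   5  18  11 173] [260.46820809   9.61271676]
[253 122  16   6  38] [261.13157895 124.47368421]
```

View pics/w6c.png

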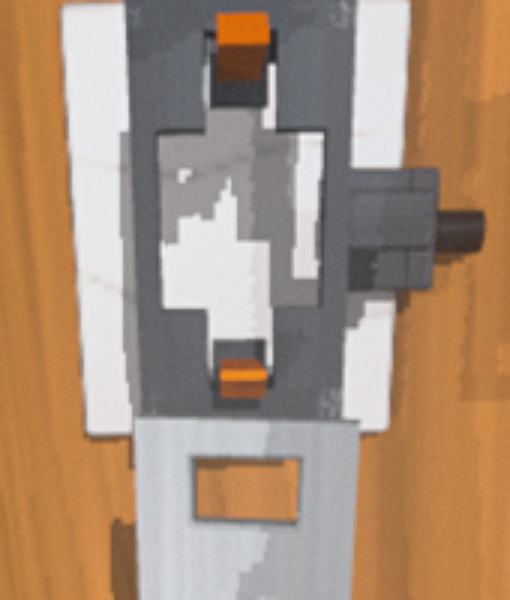

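Crop: both hooks are visible (crop (243,45) and (243,378)), with the seat opening's corners at (160,133), (323,133), (163,308) and (320,308). The held plate's end edge runs (135,421)–(358,421), its window 193–300 × 457–522.

```bash
python3 - <<'E'
from h import *
a=np.load("w6.npy");C=cam("wrist",dict(position=a[:3],tool_rot=a[3:]));Rt=Ro.from_rotvec(a[3:]).as_matrix()
W=lambda x,y,z:onz(C,180+x/3,y/3,z)
o=np.array([W(*p,.09) for p in((160,133),(323,133),(163,308),(320,308))]);print("opening",o.round(4),o.mean(0).round(4))
l=np.array([W(126,20,.09),W(137,380,.09),W(352,20,.09),W(343,380,.09)]);print("frame edges",l.round(4))
print("mid edges",((l[0]+l[2])/2).round(4),((l[1]+l[3])/2).round(4))
fa=W(243.5,13,.109);nb=W(243.5,395,.109);print("hooks outer@z19mm",fa.round(4),nb.round(4),((fa+nb)/2).round(4),np.linalg.norm(fa-nb))
v=o[0]+o[1]-o[2]-o[3];print("yaw y",np.degrees(np.arctan2(-v[0],v[1])), np.degrees(np.arctan2(-(fa-nb)[0],(fa-nb)[1])))
for z in(.22,.222,.224,.226,.228,.230,.232):
    P=np.array([W(135,421,z),W(358,421,z),W(193,457,z),W(300,457,z),W(246,522,z)])
    q=(P-a[:3])@Rt*1000
    print(z,"width",np.linalg.norm(P[0]-P[1]).round(4),"win w",(q[3,1]-q[2,1]).round(1),"end x",q[0,0].round(1),q[1,0].round(1),"midy",(q[:2,1].mean()).round(1),"win x",q[2,0].round(1),q[4,0].round(1),"d",q[0,2].round(1))
E
```

```text
opening [[0.5141 0.2803 0.09  ]
 [0.5636 0.2779 0.09  ]
 [0.5115 0.2297 0.09  ]
 [0.5622 0.2272 0.09  ]] [0.5378 0.2538 0.09  ]
frame edges [[0.5063 0.3104 0.09  ]
 [0.5013 0.2073 0.09  ]
 [0.5723 0.3071 0.09  ]
 [0.5696 0.2039 0.09  ]]
mid edges [0.5393 0.3088 0.09  ] [0.5354 0.2056 0.09  ]
hooks outer@z19mm [0.5399 0.3056 0.109 ] [0.5359 0.2031 0.109 ] [0.5379 0.2544 0.109 ] 0.10259676036068463
yaw y -2.303918412168279 -2.2599875246541608
0.22 width 0.0411 win w 20.0 end x 60.0 60.1 midy 5.7 win x 53.4 40.8 d 34.2
0.222 width 0.0406 win w 19.8 end x 60.4 60.4 midy 5.6 win x 53.7 41.3 d 32.2
0.224 width 0.0401 win w 19.5 end x 60.7 60.7 midy 5.5 win x 54.1 41.9 d 30.2
0.226 width 0.0396 win w 19.3 end x 61.0 61.0 midy 5.5 win x 54.5 42.4 d 28.2
0.228 width 0.039 win w 19.0 end x 61.3 61.3 midy 5.4 win x 54.9 43.0 d 26.2
0.23 width 0.0385 win w 18.7 end x 61.6 61.6 midy 5.3 win x 55.3 43.5 d 24.2
0.232 width 0.038 win w 18.5 end x 61.9 61.9 midy 5.2 win x 55.7 44.1 d 22.2
```

```bash
python3 - <<'E'
from h import *
a=np.load("w6.npy");C=cam("wrist",dict(position=a[:3],tool_rot=a[3:]));Rt=Ro.from_rotvec(a[3:]).as_matrix()
W=lambda x,y,z:onz(C,180+x/3,y/3,z)
for z in(.210,.206,.204,.202,.2,.198):
    P=np.array([W(135,421,z),W(358,421,z),W(193,457,z),W(302,457,z),W(246,522,z)])
    q=(P-a[:3])@Rt*1000
    print(z,"width",np.linalg.norm(P[0]-P[1]).round(4),"win w",(q[3,1]-q[2,1]).round(1),"end x",q[0,0].round(1),q[1,0].round(1),"midy",(q[:2,1].mean()).round(1),"win x",q[2,0].round(1),q[4,0].round(1),"d",q[0,2].round(1))
# edges of plate lower down, from full frame: yaw of plate in tool
im=cv2.imread("pics/w6.png");g=cv2.cvtColor(im,cv2.COLOR_BGR2HSV)
for r in(145,150,155,175,185,195,205):
    m=np.where((g[r,200:330,1]<60)&(g[r,200:330,2]>80))[0]+200;print(r,m.min(),m.max(), [((W((u-180)*3,r*3,.201)-a[:3])@Rt*1000).round(1).tolist() for u in(m.min(),m.max()+1)])
E
```

```text
0.21 width 0.0438 win w 21.7 end x 58.5 58.5 midy 6.0 win x 51.4 38.0 d 44.2
0.206 width 0.0448 win w 22.2 end x 57.9 57.9 midy 6.2 win x 50.6 36.9 d 48.2
0.204 width 0.0453 win w 22.5 end x 57.6 57.6 midy 6.3 win x 50.2 36.3 d 50.2
0.202 width 0.0459 win w 22.7 end x 57.3 57.3 midy 6.3 win x 49.8 35.8 d 52.2
0.2 width 0.0464 win w 23.0 end x 56.9 57.0 midy 6.4 win x 49.4 35.2 d 54.2
0.198 width 0.0469 win w 23.2 end x 56.6 56.7 midy 6.5 win x 49.0 34.6 d 56.2
145 212 299 [[54.2, -24.9, 53.2], [54.2, 30.0, 53.2]]
150 224 299 [[51.1, -17.5, 53.2], [51.1, 30.2, 53.2]]
155 225 298 [[47.9, -17.0, 53.2], [47.9, 29.7, 53.2]]
175 225 297 [[34.8, -17.4, 53.2], [34.8, 29.8, 53.2]]
185 225 297 [[28.0, -17.6, 53.2], [28.0, 30.2, 53.2]]
195 226 296 [[21.1, -17.1, 53.2], [21.1, 29.9, 53.2]]
205 226 296 [[13.9, -17.3, 53.2], [14.0, 30.2, 53.2]]
```

The plate top is 51 mm below the TCP, 6 mm off along tool y: it is held by the grip's very top, leaning a few degrees. The plan is to rest it on the hooks, re-grip deeper, then press.

>>> arm_command(plan=[0.012,0.0005,0,-0.6,0.035,0.001,0,-0.6,0.06,0.0015,0,-0.6,0.085,0.0017,0,-0.6,0.098,0.0017,0.01,-0.6,0.102,0.0017,0.03,-0.6,0.102,0.0017,0.05,-0.6,0.102,0.0017,0.065,-0.6,0.102,0.0017,0.072,-0.6,0.102,0.0017,0.072,-0.6,0.102,0.0017,0.072,-0.6,0.102,0.0017,0.072,-0.6])

```text
time: 7.7
position: [0.5323, 0.2555, 0.1833]
tool_rot: [2.265, 2.176, 0.003]
contact_force: [0.6, 0.4, -0.3]
opening: 0.0126
grip_force: 56.5
```

```bash
python3 - <<'E'
from h import *
goto([.5316,.2548,.162],-2.28)
s=get_state();im=read_camera("wrist");sc=read_camera("scene")
c=cv2.resize(sc[185:245,285:365],(512,384),interpolation=cv2.INTER_CUBIC)
cv2.imwrite("pics/c7.png",cv2.resize(np.hstack([im,c]),(800,300)))
E
```

```text
t 7.7 pos [0.5323 0.2555 0.1833] shift mm [-0.8 -0.7 21.3]
tool y yaw -2.28 j6 1.949 tilt [ 1.7e-03  6.0e-04 -1.0e+00]
twist 0.0
```

View pics/c7.png

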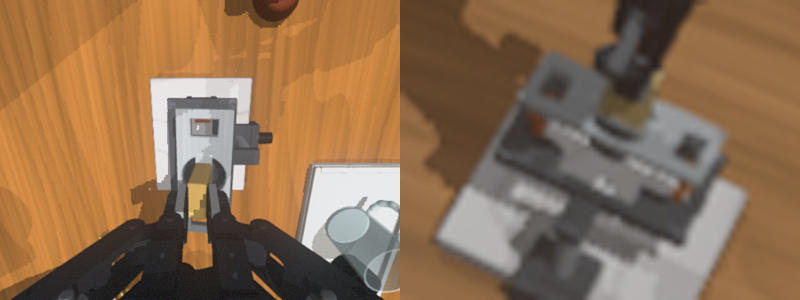

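Both hooks line up with the windows (orange visible in the window at (205,122) on the left, and under both ends in the scene crop). Now lowering gently to contact.

>>> arm_command(plan=[-0.001,-0.001,0.004,0,-0.001,-0.001,0.008,0,-0.001,-0.001,0.011,0,-0.001,-0.001,0.014,0,-0.001,-0.001,0.014,0])

```text
time: 8.22
position: [0.5298, 0.2543, 0.1673]
tool_rot: [-2.264, -2.177, 0.002]
contact_force: [-0.2, 0.2, -0.9]
opening: 0.0127
grip_force: 56.6
```

>>> arm_command(plan=[0,0,0.002,0,0,0,0.004,0,0,0,0.005,0,0,0,0.005,0])

```text
time: 8.55
position: [0.5303, 0.2545, 0.163]
tool_rot: [-2.265, -2.177, 0.001]
contact_force: [-0.5, -0.1, -0.6]
opening: 0.0126
grip_force: 56.6
```

>>> arm_command(plan=[0,0.001,0.002,0,0,0.001,0.004,0,0,0.001,0.005,0,0,0.001,0.005,0])

```text
time: 8.88
position: [0.5321, 0.2547, 0.159]
tool_rot: [2.264, 2.177, 0.002]
contact_force: [-0.4, -0.0, 3.4]
opening: 0.0129
grip_force: 56.9
```

Contact on the hooks. Open a little, look, re-grip lower.

>>> arm_command(plan=[0,0,0,0,0,0,0,0,0,0,0,0,0,0,0,0,0,0,0,0], fingers=-0.05)

```text
time: 9.3
position: [0.5312, 0.2544, 0.158]
tool_rot: [-2.265, -2.177, 0.001]
contact_force: [0.2, -0.2, -0.4]
opening: 0.0404
grip_force: 0.0
```

```bash
python3 - <<'E'
from h import *
goto([.5379,.2541,.137],-2.28)
s=get_state();print(s["opening"],s["contact_force"]);im=read_camera("wrist");sc=read_camera("scene")
c=cv2.resize(sc[185:245,285:365],(512,384),interpolation=cv2.INTER_CUBIC)
cv2.imwrite("pics/w8.png",im);np.save("w8.npy",np.r_[s["position"],s["tool_rot"]])
cv2.imwrite("pics/c8.png",cv2.resize(np.hstack([im[100:340,130:450],cv2.resize(c,(320,240))]),(800,300)))
E
```

```text
t 9.3 pos [0.5312 0.2544 0.158 ] shift mm [ 0.   6.7 21. ]
tool y yaw -2.26 j6 1.947 tilt [-6.e-04 -3.e-04 -1.e+00]
twist 0.02
0.040422699335800144 [ 0.19110235 -0.17725633 -0.40495462]
```

View pics/c8.png

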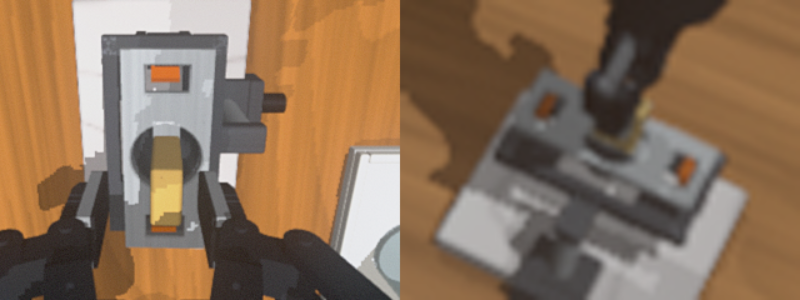

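The strainer stands upright on the hooks with both tips through the windows. The grip is about 6 mm right of the pads' middle. I'll shift 6 mm, go down 20 mm and re-grip.

>>> arm_command(plan=[0,0.003,0,0,0,0.006,0,0,0,0.006,0.005,0,0,0.006,0.011,0,0,0.006,0.016,0,0,0.006,0.02,0,0,0.006,0.02,0,0,0.006,0.02,0])

```text
time: 10.07
position: [0.5369, 0.254, 0.1376]
tool_rot: [-2.264, -2.177, 0.002]
contact_force: [0.3, -1.2, -0.0]
opening: 0.0404
grip_force: 0.0
```

>>> arm_command(plan=[0,0,0,0,0,0,0,0,0,0,0,0,0,0,0,0,0,0,0,0], fingers=-1, squeeze=50)

```text
time: 10.48
position: [0.5377, 0.2543, 0.1387]
tool_rot: [2.265, 2.177, 0.001]
contact_force: [0.4, -0.1, 0.6]
opening: 0.0132
grip_force: 52.6
```

>>> arm_command(plan=[0,0,0.002,0,0,0,0.004,0,0,0,0.006,0,0,0,0.006,0])

```text
time: 10.82
position: [0.5384, 0.2544, 0.133]
tool_rot: [2.264, 2.176, 0.003]
contact_force: [1.6, -0.6, 3.2]
opening: 0.0133
grip_force: 53.0
```

>>> arm_command(plan=[0,0,0.002,0,0,0,0.004,0,0,0,0.005,0,0,0,0.005,0])

```text
time: 11.15
position: [0.5368, 0.2535, 0.1263]
tool_rot: [2.264, 2.177, -0.004]
contact_force: [0.4, -2.1, -0.2]
opening: 0.0133
grip_force: 52.4
```

>>> arm_command(plan=[0,0,0.001,0,0,0,0.002,0,0,0,0.003,0,0,0,0.003,0])

```text
time: 11.48
position: [0.5369, 0.2542, 0.1241]
tool_rot: [-2.264, -2.177, 0.001]
contact_force: [-0.4, 0.6, -1.2]
opening: 0.0133
grip_force: 52.6
```

>>> arm_command(plan=[0,0,0.001,0,0,0,0.002,0,0,0,0.003,0,0,0,0.003,0])

```text
time: 11.82
position: [0.5371, 0.2543, 0.1239]
tool_rot: [-2.264, -2.177, -0.0]
contact_force: [-5.7, -2.2, 14.5]
opening: 0.0132
grip_force: 54.8
```

>>> arm_command(plan=[0,0,0.001,0,0,0,0.0015,0,0,0,0.0015,0])

```text
time: 12.07
position: [0.5371, 0.2543, 0.1239]
tool_rot: [-2.264, -2.177, -0.001]
contact_force: [-8.7, -3.6, 21.3]
opening: 0.0132
grip_force: 55.9
```

>>> arm_command(plan=[0,0,-0.002,0,0,0,-0.0045,0,0,0,-0.0045,0])

```text
time: 12.32
position: [0.5378, 0.2544, 0.1247]
tool_rot: [2.264, 2.177, 0.002]
contact_force: [-0.2, -0.6, -1.3]
opening: 0.0138
grip_force: 52.5
```

Firm stop on the seat. Release and retreat straight up.

>>> arm_command(plan=[0,0,0,0,0,0,0,0,0,0,0,0,0,0,0,0,0,0,0,0], fingers=0.0)

```text
time: 12.73
position: [0.5373, 0.2542, 0.124]
tool_rot: [-2.265, -2.177, 0.001]
contact_force: [1.8, -0.4, 0.6]
opening: 0.0428
grip_force: 0.0
```

>>> arm_command(plan=[0,0,-0.01,0,0,0,-0.03,0,0,0,-0.06,0,-0.02,0,-0.095,0,-0.05,0,-0.125,0,-0.08,0,-0.13,0,-0.08,0,-0.13,0,-0.08,0,-0.13,0])

```text
time: 13.4
position: [0.5349, 0.1733, 0.2561]
tool_rot: [2.267, 2.174, 0.004]
contact_force: [0.1, 1.2, -0.1]
opening: 0.043
grip_force: 0.0
```

```bash
python3 - <<'E'
from h import *
s=get_state();print(s["time"],s["position"],s["contact_force"]);im=read_camera("wrist");sc=read_camera("scene")
cv2.imwrite("pics/w9.png",im);C=cam("wrist",s)
p=[proj(C,[.5379+a*.002,.2541+a*.05,.096]).round(0) for a in(-1,1)];print(p)
c=cv2.resize(sc[190:245,290:363],(400,300),interpolation=cv2.INTER_CUBIC)
y0=max(0,int(p[1][1])-35);w=im[y0:y0+165,int(p[0][0])-110:int(p[0][0])+110]
cv2.imwrite("pics/c9.png",np.hstack([cv2.resize(w,(400,300),interpolation=cv2.INTER_CUBIC),c]))
E
```

```text
13.4 [0.53488304 0.17332773 0.25611472] [ 0.09025478  1.16798497 -0.09812331]
[array([251., 150.]), array([251.,  39.])]
```

View pics/c9.png

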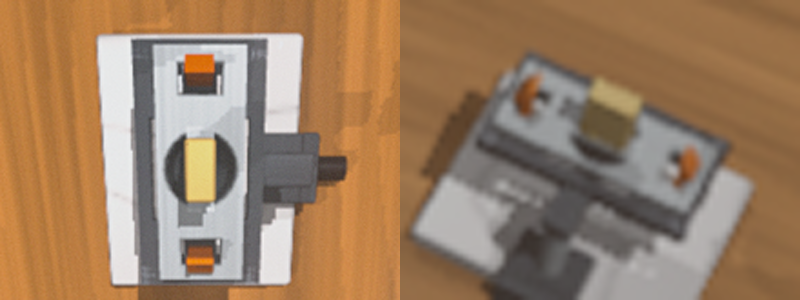

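The plate lies flat on the seat, with both orange barbs standing well above it and overlapping the end bars. The grip is upright and free. I'm handing it in.

```bash
python3 -c "
from plant import *
print(close_job())"
```

```text
the job is handed in; nothing more can be done
None
```

The strainer is on the seat with the plate flat and both hooks over its end bars, as the last picture shows, and the gripper is clear; the job was handed in at about 13.5 s, and no verdict came back.

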